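# Clamp the glued neck block and switch on the curing lamp

## Robot

A 6-joint arm with a two-finger parallel gripper is mounted at the origin on the work surface. World frame = base frame: x ahead of the robot, y to its left, z up, the work surface at z = 0. Lengths are in mm, angles in rad, forces in N, time in s.
With the tool pointing down it reaches from about 275 to 750 mm from the base axis. Payload 10.2 kg.
Tool frame: the origin (TCP) lies between the finger pads; the fingertips stand 8 mm ahead of it and the grasp point (between the pads) lies 11 mm behind it; z points along the fingers, y is the line along which they close (so a half turn about z gives the same grasp; the last joint's range is limited). The gripper opens to 85 mm and grips with 20 to 120 N. Pads are 22 mm wide; open, the fingers measure 114 mm over their backs; the gripper's body (76 mm by 85 mm) begins 54 mm behind the grasp point. The pads swing forward as they close: fully open they stand 13 mm farther back than shut.
Start: joints at [-1.416, 0.313, 1.498, -0, 1.331, -0.223], TCP at [193.648, -487.987, 239.294] pointing down, gripper open.
Joint ranges: [-2.94, 2.94], [-0.97, 2.17], [0.19, 2.56], [-1.23, 4.37], [0.02, 3.11], [-2.88, 2.88]. Speed limits (rad/s): [2.39, 2.39, 3.01, 3.14, 3.14, 3.14].

## Interface

Orientations are given as a unit quaternion [w, x, y, z].
In Python, from rig import * gives the robot as it stands.
- The arm moves only by the shell command python3 -m handwheel 'ROWS' [FORCE]. ROWS is JSON, a list that holds one entry, the list of rows, each a list of 7 numbers: the shift along the world's x, y, z in mm, then the turn, a rotation vector about the world's x, y, z in degrees, then the opening, from -1 (shut) to 1 (fully open). A call has 1 to 8 rows; each row shifts and turns the commanded pose from where the row before left it; what a row does not reach is not made up. A row lasts 1/8 s, in which the tool goes at most 62.5 mm and 10.7 degrees, less where a joint would pass 70% of its speed; a pose out of reach is approached as far as the arm can. A call is refused whole if a number of a shift passes 62.5 or a number of a turn 10.7, either way. A call with a gripper value outside its range is refused whole. The fingers move at their own pace and stop on an object; FORCE is the grip in N (left out, the last holds). Time passes only in rows, so rows that do not move let the fingers close. It gives the time, the measured TCP pose, the force, the opening and the grip force at its end, in the units of the state.
- sense(): the state, without advancing time (a new reading comes with each control period).
- capture(name): name is "scene" or "top"; returns a dict with "image" (480x640x3 uint8, red, green, blue), "fx", "fy", "cx", "cy" (pixels), "rvec" (rotation vector, rad) and "tvec" (3), from world to camera coordinates, as OpenCV has them. Camera axes: x right, y down, z forward; pixel columns grow to the right and rows downward; lengths in mm; the calibration is good to about 2 mm. A picture is of the moment at which its call begins. There is no depth.
- finish_job(): hands the job in; it is judged then, once.
The state is a dict: "time_s": time; "joints": joint angles; "dq": joint speeds; "tau": joint torques, N m; "eef_pos": TCP position; "ee_rot": TCP orientation; "force": force on the tool from outside, world axes, zero at the start; "wrist_torque": the same for the moment, N m; "grip_width": opening from 0.0 (shut) to 1.0 (fully open); "grip_force": force on a finger pad.
Only numpy, scipy, OpenCV 4.12 (cv2) and the standard library are available. Lean on these libraries where they do the work, as an engineer would, in place of code of your own. Each camera call takes 0.05 s, during which the arm holds its last target. There are 200 camera calls.

## Task

The maple block on the gluing station has just been glued: swing the station's clamp lever over and press it fully shut, so that its rubber foot sits on the block. Then throw the handle of the grey switch box all the way over to its far side, away from the robot, to switch on the curing lamp. Do not knock the lamp bar that hangs over the clamp, keep the block in its nest and leave the other things on the bench where they are.

Things in the scene. Friction and masses are not known exactly. Their poses are not given: they have to be found in the camera images.
- station: Fixed gluing station: dark wood base board 180 (x) x 270 (y) x 25 mm. Origin at the centre of its underside, z up; seen from above its x axis is turned 1.1 to 1.6 rad anticlockwise from the robot's x. Its open side is -x (to the robot's right). It carries a nest of two low strips, hinge ears (to z = 107 mm at x = 8 to 52, y = -92 to -58 mm) and at x = 78, y = +-118 mm two 14 mm uprights.
- lamp: Slim aluminium lamp bar 50 (x) x 260 (y) x 24 mm over the whole path of the clamp's handle. Origin at the centre of its underside, at x = -25, y = 0, z = 342 mm in the station's frame. A vertical gripper at the handle would hit it: lean the tool 35 to 45 degrees, gripper's body out to the station's open side (-x).
- clamp (a joint): Clamp lever: steel bar, 110 mm from hinge to handle. 0 = shut (level, rubber foot on the block), pi/2 = straight up; starts open at 1.3 to 1.85 rad. At angle q the handle's axis is at y = -75 + 110 cos q, z = 90 + 110 sin q mm in the station's frame. Stiff (about 2.5 N at the handle), stays where left; the block stops it when shut.
- clamp_grip (a point): Middle of the clamp lever's handle, on its axis: a black round bar, 16 mm diameter, parallel to the station's x. Its free part spans x = -60 to +22 mm in the station's frame; this point is at x = -25 mm. The steel lever bar is at x = 22 to 38 mm. It may be pinched or pushed.
- clamp_hinge (a point): Point on the clamp's hinge axis, fixed to the station, in the plane (x = -25 mm) in which clamp_grip swings.
- blank: Loose maple block 110 (station's x) x 45 (y) x 30 mm, in the nest under the clamp. Origin at the centre of its underside, at x = 0, y = -22.5, z = 25 mm in the station's frame; top at z = 55 mm.
- switch_box: Fixed grey switch box 110 (x) x 85 (y) x 55 mm. Origin at the centre of the underside; x axis points away from the robot (yaw up to 0.4 rad), z up. Its handle is hinged about the box's y axis, 66 mm above the bench over the box's centre.
- switch (a joint): Switch handle: steel bar 85 mm long with a cross grip. 0 = off, leaning 0.7 rad (40 degrees) from upright to the box's near side (-x); 1.4 = on, leaning 0.7 rad to the far side (+x); 0.7 = upright. It takes under 2 N at the grip and drops by its own weight to the end on whichever side of upright it is.
- switch_grip (a point): Centre of the switch handle's cross grip: a black round bar of 20 mm diameter and 70 mm length parallel to the box's y, 85 mm from the hinge. Off: at x = -55, z = 131 mm in the box's frame; upright: z = 151; on: x = +55, z = 131 mm.
- ebony: Bystander: loose black block 80 x 110 x 30 mm, origin at the centre of its underside.
- jar: Bystander: loose glass jar with a metal lid, 84 mm diameter, 100 mm tall, origin at the centre of its underside.
- plane: Bystander: loose small brass hand plane 85 x 34 mm, about 50 mm tall, origin at the centre of its underside.
There are look-alikes about, which are no part of the job. What is shaped like the blank but blue or green is not meant.

How it is judged (in metres and radians):
On the way, in this order (a step that is already met when the one before it is completed fails the run):
1. the clamp lever is fully shut on the block (value of joint clamp below 0.06 rad), for 0.2 s.
2. the switch handle is all the way over to its far side (value of joint switch above 1.25 rad), for 0.2 s.
At the end, for the whole second after the job is handed in: The clamp lever is within 0.06 rad of shut (about 7 mm at its handle), the switch handle is over 1.25 rad (of 1.4) towards the far side, and the maple block still lies flat in its nest, within 15 mm lengthwise and 8 mm sideways, at rest (value of joint clamp below 0.06 rad and value of joint switch above 1.25 rad and x of blank in the frame of station between -0.015 and 0.015 m and y of blank in the frame of station between -0.0305 and -0.0145 m and z of blank in the frame of station below 0.029 m and linear speed of blank below 0.02 m/s); the robot touches nothing.
It fails at once if the robot knocks the lamp bar (over 5 N) (contact force between any of the arm, the fingers and lamp above 5 N).
It fails at once if a bystander is moved by more than 20 mm (distance of any of ebony, jar, plane from where it was at the start of the episode above 0.02 m).
It also fails if it takes over 61 s, if anything falls off the work surface, if the arm or the gripper's body presses on something with over 40 N, if the wrist force passes 120 N, or if a joint passes its speed limit or range.

## Working session

There is one attempt and no reset: what is moved stays moved. The work goes in short steps, Python scripts to look and compute and a shell command to move; the robot and the scene stay as the last step left them, time stands still between calls to the robot, and variables do not carry over. Pictures are saved under pics/ and viewed, at most 10 in all, crops included, and the job is handed in when it is done.

```bash
ls; mkdir -p pics
python3 - <<'E'
from rig import *
import cv2,pickle
s=sense();print(s)
for n in("scene","top"):
    c=capture(n);pickle.dump(c,open(f"{n}0.pkl","wb"));cv2.imwrite(f"pics/{n}0.png",c["image"][:,:,::-1])
    print(n,c["fx"],c["fy"],c["cx"],c["cy"],c["rvec"],c["tvec"])
E
```

```text
pics
{'time_s': 0.0, 'joints': array([-1.41634383e+00,  3.13451582e-01,  1.49843003e+00,  1.58422760e-06,
        1.33099125e+00, -2.23408128e-01]), 'dq': array([ 0.00041122,  0.00100591,  0.00125244, -0.00286294,  0.00084076,
        0.00074489]), 'tau': array([ 9.24233827e-04, -4.12265396e+01, -2.59744585e+01, -1.22190795e-04,
        4.14663096e-03, -9.41474354e-06]), 'eef_pos': array([ 193.63665875, -487.72512172,  238.73691395]), 'ee_rot': array([-6.39697360e-04,  9.82205528e-01,  1.87808123e-01,  2.28338964e-05]), 'force': array([ 0.50328148,  0.42015962, -0.59897896]), 'wrist_torque': array([ 0.01176991, -0.03790445,  0.04561451]), 'grip_force': 0.0, 'grip_width': 0.9965853384656497}
scene 471.3760065276039 471.3760065276039 321.0141504549364 237.92295812281392 [ 2.25412383  1.34175087 -0.40123417] [-266.69294852 -295.20417838 1651.0093019 ]
top 439.01025540743154 439.01025540743154 317.4796747197679 237.36966480553977 [ 2.12439495 -2.13065389  0.18717927] [  -7.8035182   570.89999243 1142.4201584 ]
```

View pics/scene0.png

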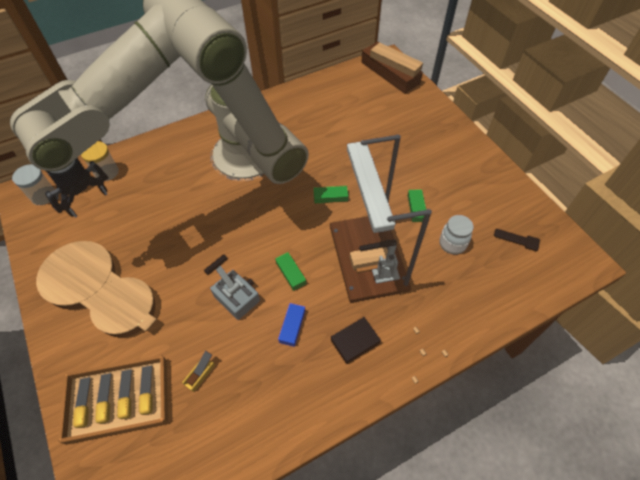

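View pics/top0.png

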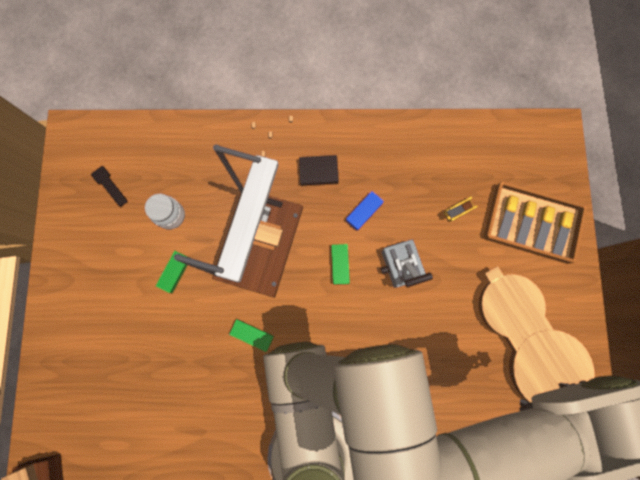

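The scene view shows the station at (370,260), lamp bar (370,185), clamp with maple block (370,258), switch box (235,293) with its grip (215,265), jar (457,233), ebony (355,340) and plane (200,370). In the top view the station is at (260,235), the lamp at (247,218), the block at (267,234), the switch box at (404,262) and its grip at (413,281).

Possible look-alikes, top pixels:
- Block: blue (364,211), green (340,264), (251,334) and (172,272). I choose the maple one at (267,234), in the nest.
- Clamp handle: black bar by the ears at (275,203), against the dark tool at (108,186) and the uprights. I'll check this in a crop.
- Switch: grey box at (404,262).

Run:
```python
import cv2,pickle,numpy as np
a=pickle.load(open("scene0.pkl","rb"))["image"][130:310,320:440,::-1]
b=pickle.load(open("top0.pkl","rb"))["image"][140:300,205:325,::-1]
f=lambda i:cv2.resize(i,(400,600 if i.shape[0]==180 else 533),interpolation=cv2.INTER_CUBIC)
A,B=f(a),f(b);B=cv2.copyMakeBorder(B,0,67,0,0,0)
cv2.imwrite("pics/crop1.png",np.hstack([A,B]))
a=pickle.load(open("scene0.pkl","rb"))["image"][245:325,195:275,::-1]
b=pickle.load(open("top0.pkl","rb"))["image"][230:310,365:445,::-1]
cv2.imwrite("pics/crop2.png",np.hstack([cv2.resize(i,(400,400),interpolation=cv2.INTER_CUBIC) for i in(a,b)]))
```

```text
(no output)
```

View pics/crop1.png

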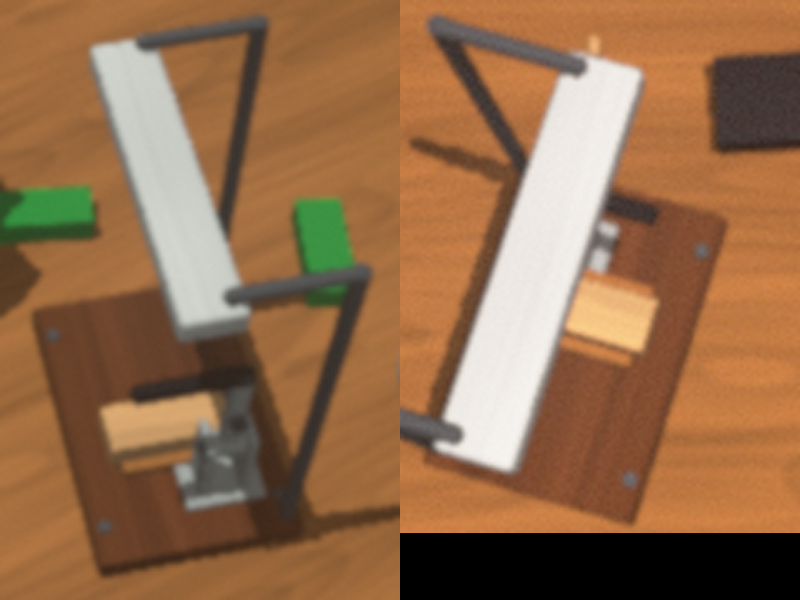

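View pics/crop2.png

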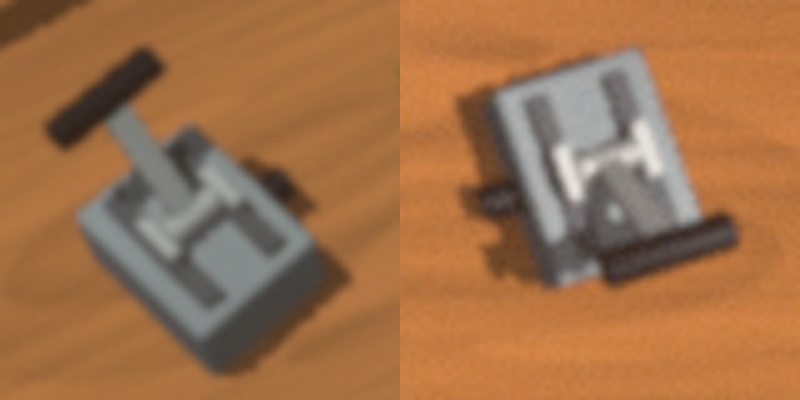

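The crop confirms the clamp handle: a black bar on the grey ears above the maple block, scene (360,248) to (395,243), with its free end at top (281,204). The switch grip is centred at scene (216,265) and top (419,280). Now the geometry.

```bash
cat > geo.py <<'E'
import cv2,pickle,numpy as np
C={n:pickle.load(open(f"{n}0.pkl","rb")) for n in("scene","top")}
def ray(n,p):
    c=C[n];R=cv2.Rodrigues(np.array(c["rvec"],float))[0];t=np.array(c["tvec"],float)
    d=R.T@np.array([(p[0]-c["cx"])/c["fx"],(p[1]-c["cy"])/c["fy"],1]);return -R.T@t,d/np.linalg.norm(d)
def onz(n,p,z):
    o,d=ray(n,p);return o+d*(z-o[2])/d[2]
def tri(ps,pt):
    (a,u),(b,v)=ray("scene",ps),ray("top",pt)
    s=np.linalg.lstsq(np.c_[u,-v],b-a,rcond=None)[0];P,Q=a+s[0]*u,b+s[1]*v
    return (P+Q)/2,np.linalg.norm(P-Q)
def pix(n,P):
    c=C[n];K=np.array([[c["fx"],0,c["cx"]],[0,c["fy"],c["cy"]],[0,0,1]])
    return cv2.projectPoints(np.array(P,float).reshape(-1,3),np.array(c["rvec"],float),np.array(c["tvec"],float),K,None)[0].reshape(-1,2)
E
python3 - <<'E'
from geo import *
np.set_printoptions(precision=1,suppress=True)
L=lambda x,y:(320+x*.3,130+y*.3)
T=lambda x,y:(205+(x-400)*.3,140+y*.3)
print("top board corners",onz("top",T(726,218),25),onz("top",T(634,522),25))
print("scene board corners",onz("scene",L(35,310),25),onz("scene",L(103,563),25))
print("screws",tri(L(52,335),T(701,251)),tri(L(103,527),T(630,480)))
for p in[(640,70),(517,472),(437,448),(565,52)]:print("lamp top",onz("top",T(*p),366))
for p in[(92,47),(150,40),(246,320),(182,330)]:print("lamp scene",onz("scene",L(*p),366))
print("maple top",[onz("scene",L(*p),55) for p in[(102,408),(110,455)]],[onz("top",T(*p),55) for p in[(657,297),(645,352)]])
print("handle free end",tri(L(137,393),T(655,214)))
S=lambda x,y:(195+x/5,245+y/5);U=lambda x,y:(365+(x-400)/5,230+y/5)
print("grip",tri(S(105,98),U(672,248)),"ends",tri(S(55,135),U(613,268)),tri(S(152,62),U(730,230)))
print("box top",[onz("top",U(*p),55) for p in[(495,95),(640,50),(553,285)]],[onz("scene",S(*p),55) for p in[(80,215),(215,345),(322,245),(195,125)]])
E
```

```text
top board corners [667.1  31.6  25. ] [412.6 105.7  25. ]
scene board corners [416.5 111.5  25. ] [669.4  36.5  25. ]
screws (array([582.8,  35.7, 257.8]), np.float64(9.327292552068903)) (array([ 478.5,  158. , -359.7]), np.float64(20.82132263943656))
lamp top [673.9  72.6 366. ]
lamp top [427.  141.4 366. ]
lamp top [441.2 188.8 366. ]
lamp top [685.7 119.1 366. ]
lamp scene [432.3 146.8 366. ]
lamp scene [446.9 188.5 366. ]
lamp scene [694.4 112.3 366. ]
lamp scene [681.   70.9 366. ]
maple top [array([552.9, 102.1,  55. ]), array([596.5,  84.4,  55. ])] [array([593.3,  86.6,  55. ]), array([547.9,  95.8,  55. ])]
handle free end (array([626.2,  79. , 201.4]), np.float64(5.4204274621029525))
grip (array([ 449.8, -261.1,  129.6]), np.float64(4.544049129105437)) ends (array([ 436.3, -267.5,   76.9]), np.float64(47.86634840246319)) (array([ 462.9, -254.6,  183.8]), np.float64(50.98030562564919))
box top [array([ 537.7, -188.6,   55. ]), array([ 562.1, -267.8,   55. ]), array([ 435.7, -216.4,   55. ])] [array([ 467.4, -295.6,   55. ]), array([ 575. , -260.2,   55. ]), array([ 548.3, -185.3,   55. ]), array([ 445.2, -217.6,   55. ])]
```

```bash
cat > tgt.py <<'E'
from rig import *
import numpy as np
from scipy.spatial.transform import Rotation as Ro
np.set_printoptions(precision=2,suppress=True)
th=1.286;O=np.array([567.2,155.5,0]);X=np.array([np.cos(th),np.sin(th),0]);Y=np.array([-X[1],X[0],0]);Z=np.array([0,0,1.])
W=lambda x,y,z:O+x*X+y*Y+z*Z
def toolR(lean,s=-1):
    z=np.sin(lean)*X-np.cos(lean)*Z;y=s*Y;return Ro.from_matrix(np.c_[np.cross(y,z),y,z])
def now():
    s=sense();q=s["ee_rot"];return s,s["eef_pos"],Ro.from_quat([q[1],q[2],q[3],q[0]])
def togo(P,R):
    s,p,r=now();print("shift",np.array(P)-p,"turn",np.degrees((R*r.inv()).as_rotvec()),"t",s["time_s"],"F",s["force"],"q",s["joints"])
E
python3 - <<'E'
from tgt import *
R=toolR(np.radians(43));z=R.as_matrix()[:,2]
g=W(-30,-78,200);print(g,z)
togo(g+11*z-120*z,R); togo(g+11*z-120*z,toolR(np.radians(43),1))
from geo import *
S=lambda x,y:(195+x/5,245+y/5);U=lambda x,y:(365+(x-400)/5,230+y/5)
print(tri(S(55,135),U(730,230)),tri(S(152,62),U(613,268)))
E
```

```text
[633.63 104.79 200.  ] [ 0.19  0.65 -0.73]
shift [419.12 521.21  40.91] turn [ 32.81 -29.97  49.48] t 0.1 F [ 0.03  0.3  -0.18] q [-1.42  0.31  1.5   0.    1.33 -0.22]
shift [419.12 521.21  40.91] turn [  35.6    39.18 -120.71] t 0.1 F [ 0.03  0.3  -0.18] q [-1.42  0.31  1.5   0.    1.33 -0.22]
(array([ 458.35, -291.62,  129.  ]), np.float64(2.272244259859141)) (array([ 440.23, -230.96,  128.74]), np.float64(5.664707357836764))
```

```bash
python3 -m handwheel '[[[15,18,20,2,-1.9,3,1],[25,30,15,2,-1.9,3,1],[27,34,10,2,-1.9,3,1],[27,34,10,2,-1.9,3,1],[27,34,5,2,-1.9,3,1],[27,34,0,2,-1.9,3,1],[27,34,0,2,-1.9,3,1],[27,34,0,2,-1.9,3,1]]]' 40
python3 -m handwheel '[[[27,34,0,2,-1.9,3.1,1],[27,34,0,2,-1.9,3.1,1],[27,34,0,2,-1.9,3.1,1],[27,34,0,2,-1.9,3.1,1],[27,34,0,2,-1.9,3.1,0.6],[25,30,-5,2,-1.9,3.1,0.6],[15,20,-10,2,-1.8,3.1,0.6],[0,0,0,0,0,0,0.6]]]'
python3 - <<'E'
from tgt import *
import cv2,pickle
R=toolR(np.radians(43));z=R.as_matrix()[:,2];g=W(-30,-78,200)
togo(g+11*z-120*z,R);print(sense()["grip_width"])
I=[]
for n,b in(("scene",(110,320,310,450)),("top",(120,320,200,330))):
    c=capture(n);pickle.dump(c,open(f"{n}1.pkl","wb"));i=c["image"][b[0]:b[1],b[2]:b[3],::-1];I.append(cv2.resize(i,None,fx=590/(b[1]-b[0])*.98,fy=590/(b[1]-b[0])*.98,interpolation=2)[:570,:395])
cv2.imwrite("pics/pre.png",np.hstack(I))
E
```

```text
time_s: 1.1
eef_pos: [396.3, -234.7, 299.1]
ee_rot: [-0.111, 0.903, 0.384, 0.155]
force: [0.2, 0.2, 0.4]
grip_width: 1.0
grip_force: 0.0
time_s: 2.1
eef_pos: [570.5, -15.1, 282.8]
ee_rot: [-0.203, 0.772, 0.534, 0.277]
force: [-0.7, 1.0, 0.1]
grip_width: 0.803
grip_force: 0.0
shift [42.19 48.55 -3.13] turn [ 2.34 -1.84  3.93] t 2.1 F [-0.66  0.96  0.09] q [-0.53  0.37  1.46  0.69  1.49 -0.28]
0.8025737058840492
```

View pics/pre.png

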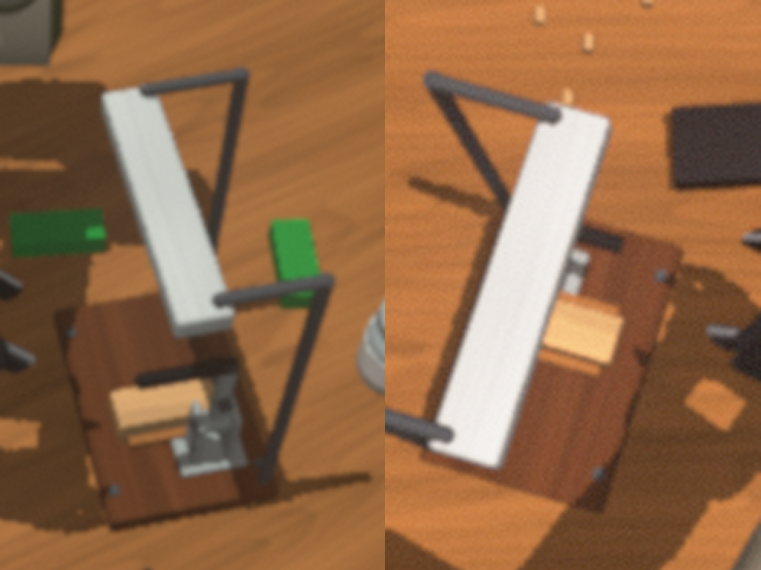

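The fingers are at the right edge of the station and clear of the lamp: top crop tips at (745,238) and (712,330), handle end at (620,243). I'll check the projections numerically before advancing.

Run:
```python
from tgt import *
from geo import *
s,p,r=now();M=r.as_matrix();print(M)
k=590/200*.98
def toC(n,P):
    q=pix(n,P)
    return ((q-[310,110])*590/210*.98 if n=="scene" else (q-[200,120])*k+[385,0])
tips=[p+M[:,2]*3+sg*M[:,1]*37 for sg in(-1,1)]
for n in("scene","top"):
    print(n,"tips",toC(n,tips).round(0).tolist(),"handle q1.6 ends",toC(n,[W(-60,-78,200),W(22,-78,200)]).round(0).tolist(),"board",toC(n,[W(-90,-135,25),W(-90,135,25)]).round(0).tolist())
print(ray("top",(317,237))[0])
```

```text
[[ 0.28  0.94  0.21]
 [ 0.71 -0.35  0.61]
 [ 0.64 -0.02 -0.76]]
scene tips [[14.0, 294.0], [25.0, 364.0]] handle q1.6 ends [[134.0, 382.0], [220.0, 366.0]] board [[109.0, 524.0], [51.0, 310.0]]
top tips [[714.0, 330.0], [747.0, 241.0]] handle q1.6 ends [[621.0, 244.0], [527.0, 217.0]] board [[683.0, 242.0], [601.0, 511.0]]
[ 360.05  -11.68 1225.29]
```

```bash
python3 -m handwheel '[[[14,16,-1,0.8,-0.6,1.3,0.6],[14,16,-1,0.8,-0.6,1.3,0.6],[14,16,-1,0.8,-0.6,1.3,0.6],[0,0,0,0,0,0,0.6],[0,0,0,0,0,0,0.6]]]'
python3 - <<'E'
from tgt import *
R=toolR(np.radians(43));z=R.as_matrix()[:,2];g=W(-30,-78,200)
togo(g+11*z-120*z,R);togo(g+11*z,R)
E
```

```text
time_s: 2.82
eef_pos: [612.6, 32.1, 281.2]
ee_rot: [-0.219, 0.745, 0.557, 0.294]
force: [-0.0, -0.5, 0.5]
grip_width: 0.8
grip_force: 0.0
shift [ 0.12  1.37 -1.46] turn [0.  0.1 0.1] t 2.825 F [-0.03 -0.49  0.53] q [-0.43  0.45  1.36  0.75  1.49 -0.27]
shift [ 23.12  79.92 -89.22] turn [0.  0.1 0.1] t 2.825 F [-0.03 -0.49  0.53] q [-0.43  0.45  1.36  0.75  1.49 -0.27]
```

```bash
python3 -m handwheel '[[[4,13,-15,0,0,0,0.6],[4,13,-15,0,0,0,0.6],[4,13,-15,0,0,0,0.6],[4,13,-15,0,0,0,0.6],[4,14,-15,0,0,0,0.6],[3,14,-14,0,0,0,0.6],[0,0,0,0,0,0,0.6]]]'
python3 - <<'E'
from tgt import *
import cv2,pickle
R=toolR(np.radians(43));z=R.as_matrix()[:,2];g=W(-30,-78,200)
togo(g+11*z,R)
I=[]
for n,b in(("scene",(170,310,310,430)),("top",(140,280,220,360))):
    c=capture(n);i=c["image"][b[0]:b[1],b[2]:b[3],::-1];I.append(cv2.resize(i,None,fx=4,fy=4,interpolation=2)[:,:400])
cv2.imwrite("pics/at.png",np.hstack(I))
E
```

```text
time_s: 3.7
eef_pos: [635.2, 113.1, 191.1]
ee_rot: [-0.22, 0.745, 0.558, 0.294]
force: [0.4, 0.4, -0.1]
grip_width: 0.799
grip_force: 0.0
shift [ 0.53 -1.14  0.84] turn [-0.04  0.    0.04] t 3.7 F [ 0.43  0.43 -0.07] q [-0.28  0.56  1.44  0.8   1.26 -0.3 ]
```

View pics/at.png

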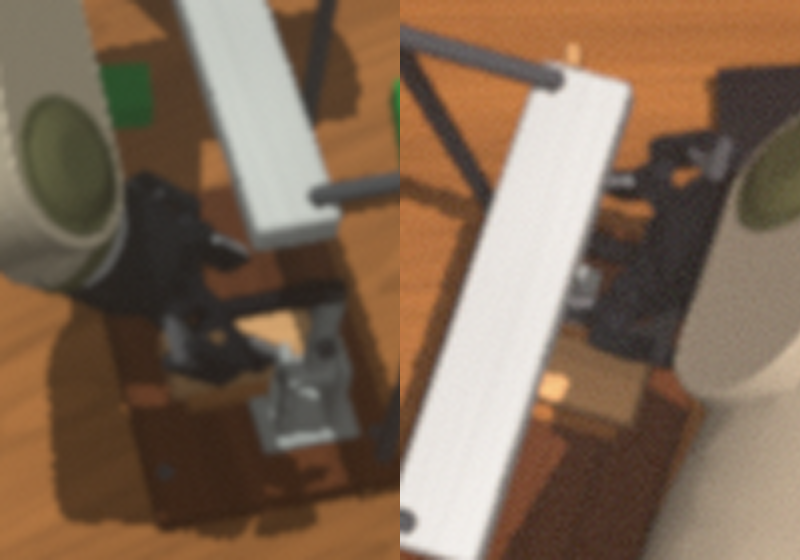

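The open fingers straddle the black handle: scene crop tips at (235,250) and (255,355), with the handle bar between them at (280,297). The lamp is clear, so I close the gripper.

```bash
python3 -m handwheel '[[[0,0,0,0,0,0,-0.3],[0,0,0,0,0,0,-1],[0,0,0,0,0,0,-1],[0,0,0,0,0,0,-1],[0,0,0,0,0,0,-1],[0,0,0,0,0,0,-1]]]' 40
python3 - <<'E'
from tgt import *
s,p,r=now();z=r.as_matrix()[:,2];g=p-11*z-O
print("station",g@X,g@Y,g[2],"wrist t",s["wrist_torque"])
E
```

```text
time_s: 4.55
eef_pos: [635.8, 111.7, 192.6]
ee_rot: [-0.219, 0.745, 0.557, 0.295]
force: [-2.8, -4.4, 4.0]
grip_width: 0.173
grip_force: 39.1
station -30.252225059143527 -78.09143646877428 200.66153861376867 wrist t [-0.46  0.24 -0.01]
```

```bash
python3 -m handwheel '[[[-10.5,3.1,-0.3,0,0,0,-1],[-10.5,3.1,-1.3,0,0,0,-1],[-10.3,3,-2.5,0,0,0,-1],[-10.1,3,-3.4,0,0,0,-1],[-9.6,2.8,-4.5,0,0,0,-1],[-9.1,2.7,-5.4,0,0,0,-1],[-8.5,2.5,-6.4,0,0,0,-1],[-8,2.3,-7.3,0,0,0,-1]]]'
python3 - <<'E'
from tgt import *
s,p,r=now();z=r.as_matrix()[:,2];g=p-11*z-O
y,zz=g@Y+75,g[2]-90
print("station",g@X,g@Y,g[2],"q",np.arctan2(zz,y),"rad",np.hypot(y,zz),s["wrist_torque"],s["grip_width"])
E
```

```text
time_s: 5.55
eef_pos: [558.7, 134.7, 160.8]
ee_rot: [-0.219, 0.745, 0.557, 0.295]
force: [2.4, -0.0, 5.7]
grip_width: 0.173
grip_force: 42.3
station -29.808367897378083 2.332992018138044 168.78956856745558 q 0.794727592048395 rad 110.40012576769641 [ 0.07 -0.58 -0.46] 0.17278659541959127
```

Tracking is right (radius 110, q 0.79). I continue to shut.

```bash
python3 -m handwheel '[[[-7.2,2.1,-8,0,0,0,-1],[-6.4,1.9,-8.8,0,0,0,-1],[-5.5,1.6,-9.4,0,0,0,-1],[-4.6,1.4,-9.9,0,0,0,-1],[-3.6,1,-10.3,0,0,0,-1],[-2.6,0.8,-10.6,0,0,0,-1],[-1.6,0.5,-10.9,0,0,0,-1],[-0.5,0.1,-11,0,0,0,-1]]]'
python3 -m handwheel '[[[0,0,-1,0,0,0,-1],[0,0,-1,0,0,0,-1],[0,0,-1,0,0,0,-1],[0,0,0,0,0,0,-1]]]'
python3 - <<'E'
from tgt import *
s,p,r=now();z=r.as_matrix()[:,2];g=p-11*z-O
y,zz=g@Y+75,g[2]-90
print("station",g@X,g@Y,g[2],"q",np.arctan2(zz,y),"rad",np.hypot(y,zz),s["wrist_torque"],s["grip_width"])
E
```

```text
time_s: 6.55
eef_pos: [526.6, 144.1, 81.4]
ee_rot: [-0.219, 0.745, 0.557, 0.294]
force: [0.0, -0.0, 5.6]
grip_width: 0.17
grip_force: 46.8
time_s: 7.05
eef_pos: [526.5, 144.1, 79.2]
ee_rot: [-0.219, 0.745, 0.558, 0.294]
force: [-2.1, 1.7, 1.1]
grip_width: 0.172
grip_force: 46.9
station -29.843601027867553 35.83657721365288 87.2351800071467 q -0.024939842091563757 rad 110.87105608783077 [-0.12  0.21 -0.03] 0.17187138529761167
```

```bash
for i in 1 2 3; do python3 -m handwheel '[[[0,0,-1.5,0,0,0,-1],[0,0,0,0,0,0,-1]]]'|sed -n '2p;4p'; done
```

```text
eef_pos: [526.6, 144.2, 78.4]
force: [-8.7, -1.8, 9.0]
eef_pos: [526.6, 144.2, 78.2]
force: [-16.7, -6.5, 24.9]
eef_pos: [526.6, 144.4, 77.8]
force: [-21.4, -10.7, 36.0]
```

It is firmly on its stop, since force builds with no motion. I ease off, open and back out along the tool axis.

```bash
python3 -m handwheel '[[[0,0,2,0,0,0,-1],[0,0,1.5,0,0,0,-0.3],[0,0,0,0,0,0,0],[0,0,0,0,0,0,0.2],[0,0,0,0,0,0,0.2],[-3,-10,11,0,0,0,0.2],[-4,-13,15,0,0,0,0.2],[-4,-13,15,0,0,0,0.2]]]'
python3 -m handwheel '[[[-4,-13,15,0,0,0,0.2],[-4,-13,15,0,0,0,0.2],[-4,-13,15,0,0,0,0.2],[-4,-13,15,0,0,0,0.2],[-5,-17,18,0,0,0,0.2],[-5,-20,18,0,0,0,0.2],[-5,-20,18,0,0,0,0.2],[0,0,0,0,0,0,0.2]]]'
python3 - <<'E'
from tgt import *
import cv2
I=[]
for n,b in(("scene",(170,310,310,410)),("top",(140,280,205,305))):
    c=capture(n);i=c["image"][b[0]:b[1],b[2]:b[3],::-1];I.append(cv2.resize(i,None,fx=4,fy=4,interpolation=2)[:,:400])
cv2.imwrite("pics/shut.png",np.hstack(I))
# switch: tool y along -box y, pointing down; shut fingers on the near side of the grip
a=.30;bx=np.array([np.cos(a),np.sin(a),0]);by=np.array([-bx[1],bx[0],0]);z=np.array([0,0,-1.])
R=Ro.from_matrix(np.c_[np.cross(-by,z),-by,z])
G=np.array([449.5,-261,0])
print("bx",bx);togo(G-50*bx+np.array([0,0,230]),R)
E
```

```text
time_s: 8.8
eef_pos: [515.9, 106.7, 120.7]
ee_rot: [-0.218, 0.745, 0.557, 0.295]
force: [-0.3, 0.1, -0.1]
grip_width: 0.6
grip_force: 0.0
time_s: 9.8
eef_pos: [485.1, -2.8, 234.8]
ee_rot: [-0.217, 0.746, 0.557, 0.295]
force: [-0.8, 0.7, -0.3]
grip_width: 0.599
grip_force: 0.0
bx [0.96 0.3  0.  ]
shift [ -83.   -274.66   -3.29] turn [-31.75  31.51 -53.61] t 9.9 F [-0.26  0.16 -0.97] q [-0.61  0.26  1.77  0.71  1.44 -0.54]
```

View pics/shut.png

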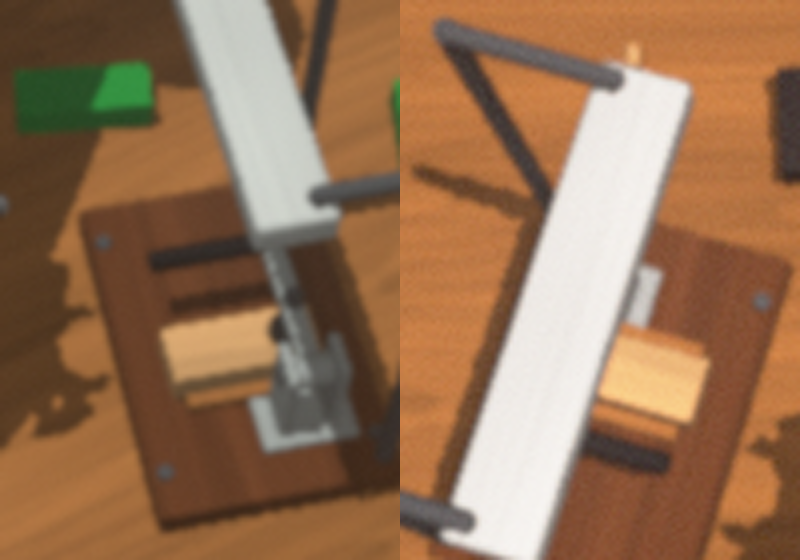

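The clamp is shut: handle at scene crop (200,250) and top crop (625,450), foot on the block at (280,328), block in its nest. Next, the switch.

```bash
python3 -m handwheel '[[[-7,-20,2,-2.7,2.6,-4.5,-1],[-7,-23,2,-2.7,2.6,-4.5,-1],[-7,-23,0,-2.7,2.6,-4.5,-1],[-7,-23,0,-2.7,2.6,-4.5,-1],[-7,-23,0,-2.7,2.6,-4.5,-1],[-7,-23,0,-2.7,2.6,-4.5,-1],[-7,-23,0,-2.7,2.6,-4.5,-1],[-7,-23,0,-2.7,2.6,-4.5,-1]]]'
python3 -m handwheel '[[[-7,-23,0,-2.7,2.6,-4.5,-1],[-7,-23,0,-2.7,2.6,-4.5,-1],[-7,-23,0,-2.6,2.6,-4.4,-1],[-6,-24,-3,-2.4,2.6,-4.2,-1],[0,0,0,0,0,0,-1],[0,0,0,0,0,0,-1]]]'
cat >> tgt.py <<'E'
a=.30;bx=np.array([np.cos(a),np.sin(a),0]);by=np.array([-bx[1],bx[0],0])
RS=Ro.from_matrix(np.c_[np.cross(-by,-Z),-by,-Z]);G=np.array([449.5,-261,0])
E
python3 - <<'E'
from tgt import *
togo(G-50*bx+np.array([0,0,130]),RS)
E
```

```text
time_s: 10.9
eef_pos: [428.6, -182.0, 236.7]
ee_rot: [-0.073, 0.946, 0.298, 0.102]
force: [1.2, 1.4, 0.6]
grip_width: 0.002
grip_force: 0.0
time_s: 11.65
eef_pos: [402.2, -274.0, 234.0]
ee_rot: [0.002, 0.988, 0.153, 0.0]
force: [-0.6, -0.3, -0.4]
grip_width: -0.003
grip_force: 0.0
shift [  -0.45   -1.73 -103.98] turn [ 0.23  0.06 -0.39] t 11.65 F [-0.56 -0.35 -0.38] q [-0.84  0.23  1.62 -0.    1.29  0.43]
```

```bash
python3 -m handwheel '[[[0,-1,-15,0,0,0,-1],[0,-1,-22,0,0,0,-1],[0,0,-22,0,0,0,-1],[0,0,-22,0,0,0,-1],[0,0,-18,0,0,0,-1],[0,0,-5,0,0,0,-1],[0,0,0,0,0,0,-1]]]'
python3 -m handwheel '[[[10,3,0,0,0,0,-1],[10,3,0,0,0,0,-1],[10,3,0,0,0,0,-1],[10,3,2,0,0,0,-1],[10,3,4,0,0,0,-1],[10,3,4,0,0,0,-1],[10,3,3,0,0,0,-1],[10,3,2,0,0,0,-1]]]'
python3 -m handwheel '[[[10,3,1,0,0,0,-1],[10,3,0,0,0,0,-1],[10,3,0,0,0,0,-1],[10,3,0,0,0,0,-1],[0,0,0,0,0,0,-1],[0,0,0,0,0,0,-1]]]'
python3 - <<'E'
from rig import *
import cv2
i=capture("scene")["image"][180:380,130:330,::-1];cv2.imwrite("pics/sw.png",cv2.resize(i,(600,600),interpolation=2))
E
```

```text
time_s: 12.52
eef_pos: [402.0, -276.9, 130.2]
ee_rot: [0.003, 0.988, 0.152, -0.0]
force: [0.3, -0.8, 0.1]
grip_width: -0.001
grip_force: 0.0
time_s: 13.52
eef_pos: [482.8, -252.8, 145.4]
ee_rot: [0.003, 0.988, 0.152, 0.0]
force: [-1.0, 0.1, 0.1]
grip_width: -0.0
grip_force: 0.3
time_s: 14.28
eef_pos: [521.9, -241.1, 146.3]
ee_rot: [0.003, 0.988, 0.152, -0.0]
force: [0.4, -0.7, -0.1]
grip_width: -0.003
grip_force: 0.0
```

View pics/sw.png

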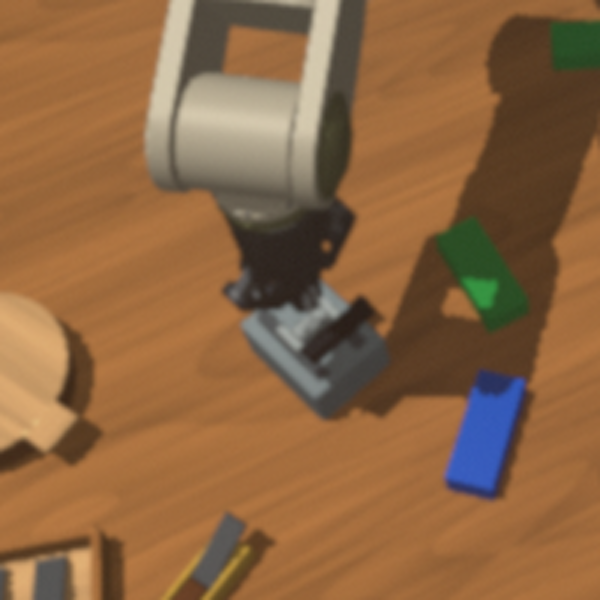

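The handle has dropped to the far side, with its grip at crop (342,328), scene pixel (244,289). I back off, then check that pixel against the expected "on" pose.

```bash
python3 -m handwheel '[[[-8,-2,5,0,0,0,-1],[-10,-3,20,0,0,0,-1],[-10,-3,30,0,0,0,-1],[-10,-3,30,0,0,0,-1],[-10,-3,20,0,0,0,-1],[0,0,0,0,0,0,-1],[0,0,0,0,0,0,-1]]]'
python3 - <<'E'
from tgt import *
from geo import *
P=G+110*bx+131*Z
print("on grip",pix("scene",P),"top",pix("top",P),"handle end shut",pix("scene",W(-60,35,90)))
import cv2
I=[]
for n,b in(("scene",(230,180)),("top",(190,250))):
    i=capture(n)["image"][b[0]:b[0]+120,b[1]:b[1]+190,::-1];I.append(cv2.resize(i,None,fx=2.1,fy=2.1,interpolation=2))
i=capture("scene")["image"][180:310,310:500,::-1];I=[np.hstack(I),np.hstack([cv2.resize(i,None,fx=2.1,fy=2.1),np.zeros((273,399,3),np.uint8)])]
cv2.imwrite("pics/end.png",np.vstack(I))
E
```

```text
time_s: 15.2
eef_pos: [473.8, -255.0, 251.0]
ee_rot: [0.003, 0.988, 0.152, -0.0]
force: [-0.1, 0.4, -0.2]
grip_width: 0.004
grip_force: 0.0
on grip [[241.77 290.15]] top [[403.96 237.84]] handle end shut [[346.53 235.85]]
```

View pics/end.png

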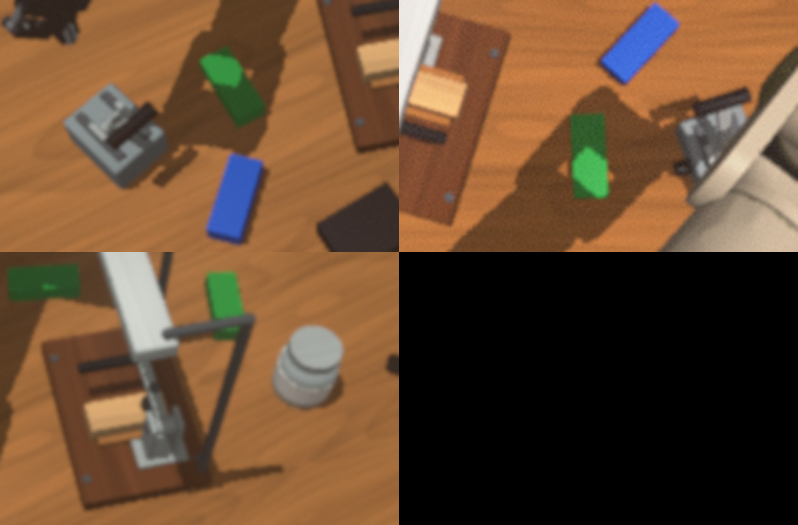

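The final picture shows the switch grip over on the far side (top crop (722,101), about (403.8,238), prediction (404,238)). The clamp handle is shut (scene end near (347,235), prediction (346.5,236)), and the block, jar and ebony are undisturbed.

```bash
python3 -c "from rig import *;print(finish_job())"
```

```text
the job is handed in; nothing more can be done
None
```

The clamp is shut on the maple block and the switch handle is over on its far side. I handed the job in at about 15 s of the 61 s allowed, with the block in its nest and no sign of the lamp or bystanders being disturbed; the hand-in returned no verdict.

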